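# Wring up a row of spacer blocks for the bauble jig

## Robot

A 6-joint arm with a two-finger parallel gripper is mounted at the origin on the work surface. World frame = base frame: x ahead of the robot, y to its left, z up, the work surface at z = 0. Lengths are in m, angles in degrees, forces in N, time in s.
With the tool pointing down it reaches from about 0.325 to 0.775 m from the base axis. Payload 5.5 kg.
Tool frame: the origin (TCP) lies at the centre of the arm's flange, where the gripper is bolted on; the fingertips stand 182 mm ahead of it and the grasp point (between the pads) lies 163 mm ahead of it; z points along the fingers, y is the line along which they close (so a half turn about z gives the same grasp; the last joint's range is limited). The gripper opens to 88 mm and grips with 3 to 60 N. Pads are 20 mm wide; open, the fingers measure 115 mm over their backs; the gripper's body (75 mm by 178 mm) begins 61 mm behind the grasp point.
Start: joints at [66.423, 5.22, 70.514, -0, 104.267, -3.249], TCP at [0.208, 0.563, 0.405] pointing down, gripper open.
Joint ranges: [-164.24, 164.24], [-49.07, 125.15], [9.68, 141.18], [-86.29, 266.29], [3.28, 154.24], [-151.56, 151.56]. Speed limits (degrees/s): [147.25, 147.25, 172.46, 180, 180, 180].

## Interface

Orientations are given as [roll, pitch, yaw] about the fixed x, y, z axes, in that order (R = Rz(yaw) Ry(pitch) Rx(roll)).
In Python, from station import r gives the robot as it stands. Calls block until the motion is done:
- r.reach(position, orientation): joint-space move of the TCP to a pose.
- r.servo_line(position, rotation=None, speed=0.15): straight line of the TCP; rotation=None keeps the orientation; speed is the mean speed in m/s.
- r.move_joints(angles): joint-space move.
- r.let_go() and r.grab(squeeze=None): open the fingers fully, or close them until they stop; squeeze is the grip in N (None keeps the last).
- r.wait(seconds).
- r.inverse_kinematics(position, orientation): joint angles nearest the present ones, or None.
- r.sense(): the state.
- r.snapshot(name): name is "side" or "top" or "wrist"; returns a dict with "frame" (480x640x3 uint8, red, green, blue), "fx", "fy", "cx", "cy" (pixels), "R" (3x3) and "t" (3): a world point X has camera coordinates R X + t. Camera axes: x right, y down, z forward; pixel columns grow to the right and rows downward; lengths in m; the calibration is good to about 2 mm. A picture is of the moment at which its call begins. There is no depth.
A pose or a line that the arm cannot do raises r.IKError and nothing moves.
- r.hand_in(): hands the job in; it is judged then, once.
The state is a dict: "clock": time; "joints": joint angles; "joint_vel": joint speeds; "joint_torque": joint torques, N m; "tcp_pos": TCP position; "orientation": TCP orientation; "contact_force": force on the tool from outside, world axes, zero at the start; "torque": the same for the moment, N m; "opening": finger opening in m; "gripper_force": force on a finger pad.
Only numpy, scipy, OpenCV 4.12 (cv2) and the standard library are available. Lean on these libraries where they do the work, as an engineer would, in place of code of your own. Each camera call takes 0.05 s, during which the arm holds its last target. There are 200 camera calls.

## Task

Make up today's spacer row on the setting plate: take the blocks that are out, one at a time from widest to narrowest, turning the bin carousel by its square knob to bring each to the opening in the wire guard. Lay each block flat on the plate with its long side against the bar (the first) or against the block before it, its end still a finger's breadth or two short of the low lip, and then, keeping those faces together, slide it along until its end meets the lip. Last of all, slide the clamp jaw by its black tab up against the last block, leaving the blocks side by side in close contact and in line against the lip, and do not disturb the bauble, paint jar or varnish bottle.

Things in the scene. Friction and masses are not known exactly. Their poses are not given: they have to be found in the camera images.
- block_a: bright steel spacer block, the widest: 50 mm wide (its x), 60 mm long (its y), 25 mm high (z up), about 0.59 kg. Origin: centre of its underside. All blocks are alike but for the width; those not out today are None from the start. They start flat in the carousel's compartments, one to a compartment, at any yaw
- block_b: bright steel spacer block, the second widest: 40 mm wide (its x), 60 mm long (its y), 25 mm high (z up), about 0.47 kg. Origin: centre of its underside. All blocks are alike but for the width; those not out today are None from the start. They start flat in the carousel's compartments, one to a compartment, at any yaw
- block_c: bright steel spacer block, the third widest: 30 mm wide (its x), 60 mm long (its y), 25 mm high (z up), about 0.35 kg. Origin: centre of its underside. All blocks are alike but for the width; those not out today are None from the start. They start flat in the carousel's compartments, one to a compartment, at any yaw
- block_d: bright steel spacer block, the narrowest: 22 mm wide (its x), 60 mm long (its y), 25 mm high (z up), about 0.26 kg. Origin: centre of its underside. All blocks are alike but for the width; those not out today are None from the start. They start flat in the carousel's compartments, one to a compartment, at any yaw
- corner (a point): point on the setting plate's top where the bar's face (plane x = 0, y from -100 to +10 mm, bar 30 mm high, 25 mm thick) meets the low lip's face (plane y = 0, x from -160 to 0 mm, lip 6 mm high, 10 mm wide). x points into the bar, y into the lip, z up. A block home against the bar has its centre at x = -(half its width), y = -30 mm, long side along y; the next stands against it, towards -x
- plate: dark steel setting plate, fixed, 260 x 180 mm, its top 20 mm above the bench; origin on the bench under its centre, z up. Fixed on it: a bright reference bar across its +x end and a low lip along its +y side. corner lies at (100, 40, 20) mm in this frame, with the same axes
- carousel: fixed base of the bin carousel; origin on the bench on the turning axis, z up. A fixed flat cage of 4 mm wires stands 55 mm above the bench over the compartments, 70 to 165 mm from the axis, on four posts outside; it leaves open only the 120 degrees centred on the carousel's -x: a block can be picked only when turned to there
- hub (a point): on the turning axis 85 mm above the bench, where to grip the black square knob (32 x 32 mm, upright, its top 100 mm above the bench, clear above the wires) that is fixed to the platter and turns it
- platter (a joint): turning angle of the platter, rad, anticlockwise from above; +-9 rad, stays where left, friction 0.08 N m. Round plywood tray, radius 150 mm, floor 20 mm above the bench, four equal compartments, partitions, rim and a 96 mm disc round the knob all 6 mm high. At 0 the knob's sides are parallel to the carousel's x and y and the compartments are centred on its -x, -y, +x, +y
- jaw (a joint): travel of the clamp jaw along the plate's +x, 0 to 0.15 m; starts near 0, stays where left, friction 2 N plus 4 N per m/s
- jaw_face (a point): middle of the foot of the jaw's front face, on the plate's top, on the line y = -30 mm of corner, 190 mm short of the bar at travel 0; axes as corner. The jaw is an aluminium block 60 mm wide (y), 30 mm thick (towards -x), 25 mm high, sliding on the plate
- jaw_grip (a point): point to pinch the jaw's black upright tab: 14 mm thick (x), 44 mm wide (y), its top 70 mm above the plate; this point is in the tab's middle, 55 mm above the plate, 15 mm behind the front face
- bauble: bystander: silver bauble 84 mm across with an upright stem, on a black foot, behind the work; origin under its foot
- paint_jar: bystander: squat amber paint jar, 52 mm across, 55 mm high, between the robot and the work; origin under it
- varnish: bystander: amber bottle, 48 mm across, 100 mm high, behind the work; origin under it

How it is judged:
By the outcome, as a careful person would: the job done as asked, in the order asked, and still so for the second after the job is handed in, with the robot touching nothing.
Of block_a, block_b, block_c, block_d only 3 to 4 are there at a start; the rules pass over those that are not, and their reading is None.
At some moment in a run one of block_a, block_b, block_c, block_d may be knocked a few centimetres aside while the robot is not near it.
It also fails if it takes over 210 s, if anything falls off the work surface, if the arm or the gripper's body presses on something with over 40 N, if the wrist force passes 120 N, or if a joint passes its speed limit or range.

## Working session

There is one attempt and no reset: what is moved stays moved. The work goes in short steps, each a Python script; the robot and the scene stay as the last script left them, time stands still between calls to the robot, and variables do not carry over. Pictures are saved under pics/ and viewed, at most 14 in all, crops included, and the job is handed in when it is done.

```bash
ls; mkdir -p pics
python3 - <<'E'
from station import r
import cv2
for n in("top","side"):
    s=r.snapshot(n); cv2.imwrite(f"pics/{n}0.png",s["frame"][:,:,::-1]); print(n,s["fx"],s["cx"],s["cy"],s["R"],s["t"])
print(r.sense())
E
```

```text
pics
station.py
top 464.6604572536755 314.7975702532265 232.58538843975757 [[ 0.02667818 -0.99931029  0.02583061]
 [-0.98840128 -0.03023383 -0.14882479]
 [ 0.14950311 -0.02156063 -0.98852616]] [-0.02772761  0.60736508  0.98089315]
side 623.3381009740924 314.10115146254066 238.37839827992946 [[ 0.9793464  -0.20193985  0.01004658]
 [-0.10737537 -0.56155498 -0.82044289]
 [ 0.17132182  0.80241903 -0.57164021]] [-0.56037073  0.12567466  0.95095331]
{'clock': 0.1, 'joints': array([ 6.64225609e+01,  5.25846171e+00,  7.05738200e+01,  3.18305316e-04,
        1.04267542e+02, -3.24786067e+00]), 'joint_vel': array([ 0.03394126, -0.11781476, -0.19462125, -0.02225583,  0.17258355,
        0.05764844]), 'joint_torque': array([ 1.43882495e-03, -4.47857630e+01, -4.07567561e+01,  7.00536137e-02,
        2.84452597e-02, -1.23120035e-04]), 'tcp_pos': array([0.20846497, 0.56267484, 0.4036346 ]), 'orientation': array([-1.79900355e+02, -5.96365909e-03,  1.59670495e+02]), 'contact_force': array([ 0.5907722 , -0.73527971, -0.48873216]), 'torque': array([ 0.0343974 , -0.00093953,  0.02876958]), 'gripper_force': 0.0, 'opening': 0.08807034530922453}
```

View pics/top0.png

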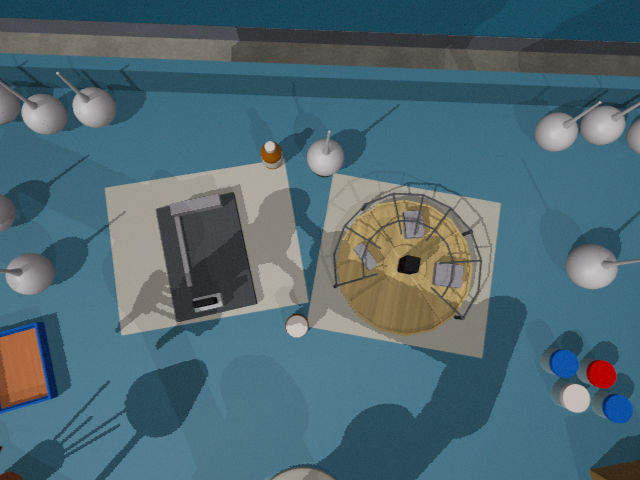

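View pics/side0.png

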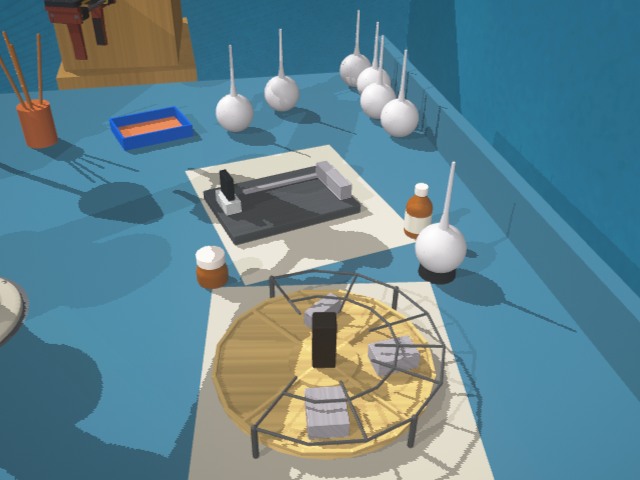

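The top view shows the plate at left with the bar at about (195,205), the jaw at (207,302), and the carousel centred near (409,264) with three blocks at (413,224), (365,256) and (449,273). Next I'll enlarge it.

Run:
```python
import cv2
a=cv2.imread("pics/top0.png"); b=cv2.imread("pics/side0.png")
cv2.imwrite("pics/tplate.png",cv2.resize(a[180:330,145:265],None,fx=4,fy=4,interpolation=cv2.INTER_CUBIC))
cv2.imwrite("pics/tcar.png",cv2.resize(a[180:340,325:490],None,fx=3.7,fy=3.7,interpolation=cv2.INTER_CUBIC))
```

```text
(no output)
```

View pics/tplate.png

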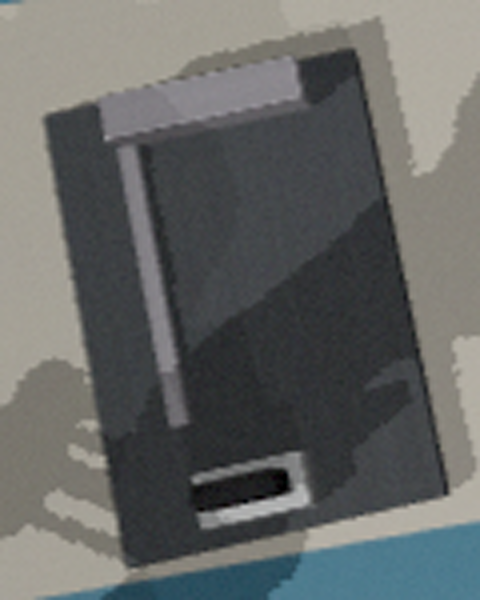

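View pics/tcar.png

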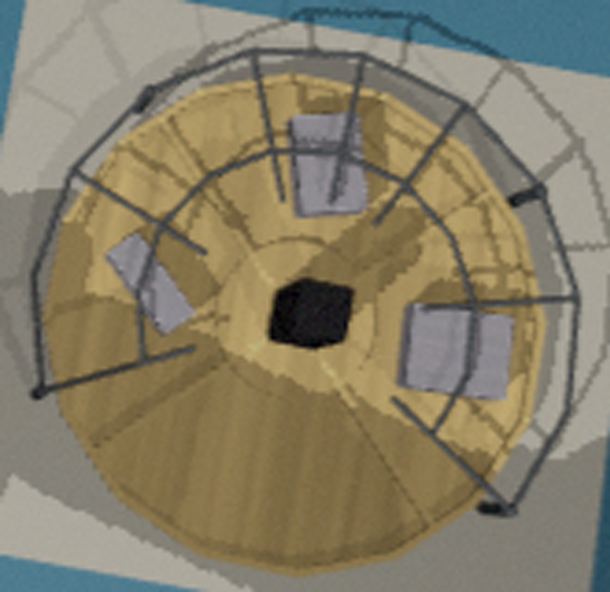

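The plate's crop corners are TL(45,115), TR(355,50), BR(448,493), BL(130,567). The knob top is centred near (312,313) in its crop. The blocks look like: right = widest, top = middle, left = narrow.

```bash
cat > lib.py <<'E'
import numpy as np, cv2
from scipy.optimize import least_squares
from scipy.spatial.transform import Rotation as Ro
def proj(s,X):
    C=np.atleast_2d(X)@np.array(s["R"]).T+s["t"]
    return np.c_[s["fx"]*C[:,0]/C[:,2]+s["cx"], s["fy"]*C[:,1]/C[:,2]+s["cy"]]
def back(s,uv,z):
    uv=np.atleast_2d(uv); R=np.array(s["R"]); c=-R.T@s["t"]
    d=np.c_[(uv[:,0]-s["cx"])/s["fx"],(uv[:,1]-s["cy"])/s["fy"],np.ones(len(uv))]@R
    return c+d*((z-c[2])/d[:,2])[:,None]
def w(T,P):  # T=(x,y,yaw rad[,dz]) local->world
    P=np.atleast_2d(P).astype(float); c,s=np.cos(T[2]),np.sin(T[2])
    dz=T[3] if len(T)>3 else 0
    return np.c_[T[0]+c*P[:,0]-s*P[:,1],T[1]+s*P[:,0]+c*P[:,1],P[:,2]+dz]
def fit(obs,T0):  # obs: list of (snap, uv Nx2, P Nx3)
    f=lambda T:np.concatenate([(proj(s,w(T,P))-uv).ravel() for s,uv,P in obs])
    q=least_squares(f,T0,loss="soft_l1"); return q.x,f(q.x)
E
python3 - <<'E'
from lib import *; from station import r
s=r.snapshot("top")
uv=np.array([[45,115],[355,50],[448,493],[130,567]])/4+[145,180]
P=np.array([[.13,.09,.02],[.13,-.09,.02],[-.13,-.09,.02],[-.13,.09,.02]])
for z in(4,3):
    T,e=fit([(s,uv,P)],[.55,.2,0,0][:z]); print(T,e.round(1))
k=np.array([[312,313]])/3.7+[325,180]; print("knob",back(s,k,.1))
q=back(s,np.array([[110,250],[135,235],[195,318],[162,333],[290,118],[358,113],[367,213],[297,217],[408,305],[515,315],[507,398],[400,385]])/3.7+[325,180],.045);print(q.round(3))
q=q.reshape(3,4,3); print([np.linalg.norm(np.diff(np.r_[b,b[:1]],axis=0),axis=1).round(3) for b in q])
print("bauble foot etc", back(s,[[325,157],[271,152],[297,326]],.05).round(3))
v=r.snapshot("wrist"); st=r.sense(); R=np.array(v["R"]); Rt=Ro.from_euler("xyz",st["orientation"],degrees=True).as_matrix()
print("cam in tcp",Rt.T@(-R.T@v["t"]-st["tcp_pos"]),"R cam->tcp",(Rt.T@R.T).round(3),v["fx"],v["cx"],v["cy"])
print(r.sense()["clock"])
E
```

```text
[ 0.55357622  0.23308529  0.25326188 -0.01176738] [ 0.1  0.3  0.  -0.2  0.1 -0.1 -0.3 -0.1]
[0.55268697 0.23058366 0.25395315] [-0.4 -0.2  0.3 -1.   0.8  0.3 -0.6  0.6]
knob [[ 0.53839052 -0.20764486  0.1       ]]
[[ 0.577 -0.099  0.045]
 [ 0.587 -0.114  0.045]
 [ 0.538 -0.15   0.045]
 [ 0.529 -0.131  0.045]
 [ 0.661 -0.207  0.045]
 [ 0.665 -0.249  0.045]
 [ 0.604 -0.254  0.045]
 [ 0.601 -0.211  0.045]
 [ 0.55  -0.278  0.045]
 [ 0.546 -0.342  0.045]
 [ 0.496 -0.336  0.045]
 [ 0.502 -0.272  0.045]]
[array([0.018, 0.061, 0.022, 0.058]), array([0.042, 0.061, 0.042, 0.06 ]), array([0.064, 0.05 , 0.064, 0.048])]
bauble foot etc [[ 0.78  -0.029  0.05 ]
 [ 0.788  0.093  0.05 ]
 [ 0.405  0.022  0.05 ]]
cam in tcp [ 0.08233865 -0.00064085  0.0205274 ] R cam->tcp [[ 0.001 -0.954 -0.301]
 [ 1.     0.001  0.001]
 [-0.001 -0.301  0.954]] 398.8906812424588 322.46567944211114 241.81147068330364
0.2
```

The fit gives blocks about 22, 42 and 50 mm wide, so d, b and a are out and c is absent. Next I'll take wrist views.

```bash
cat >> lib.py <<'E'
import pickle
from station import r
def shot(cam,name):
    s=r.snapshot(cam); cv2.imwrite(f"pics/{name}.png",s["frame"][:,:,::-1]); pickle.dump(s,open(f"pics/{name}.pkl","wb")); return s
def load(name): return pickle.load(open(f"pics/{name}.pkl","rb"))
E
python3 - <<'E'
from lib import *
r.reach([.54,.23,.38],[180,0,194.5]); shot("wrist","wp1")
r.reach([.60,.22,.38],[180,0,14.5]); shot("wrist","wp2")
r.reach([.50,-.21,.38],[180,0,180]); shot("wrist","wc1")
r.reach([.54,-.17,.38],[180,0,80]); shot("wrist","wc2")
print(r.sense()["clock"])
E
```

```text
9.4
```

View pics/wp1.png

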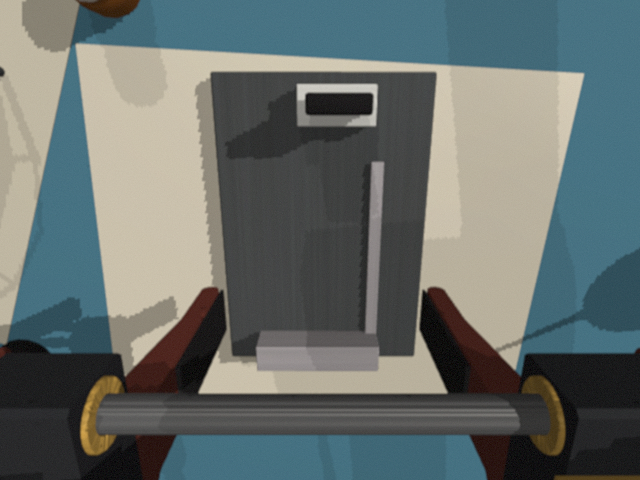

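View pics/wc1.png

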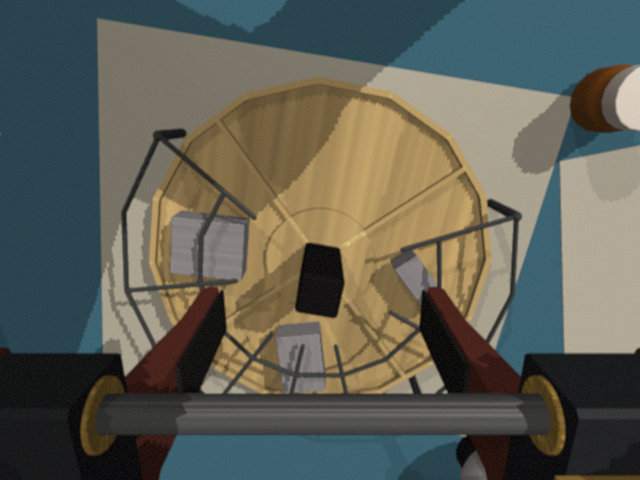

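View pics/wp2.png

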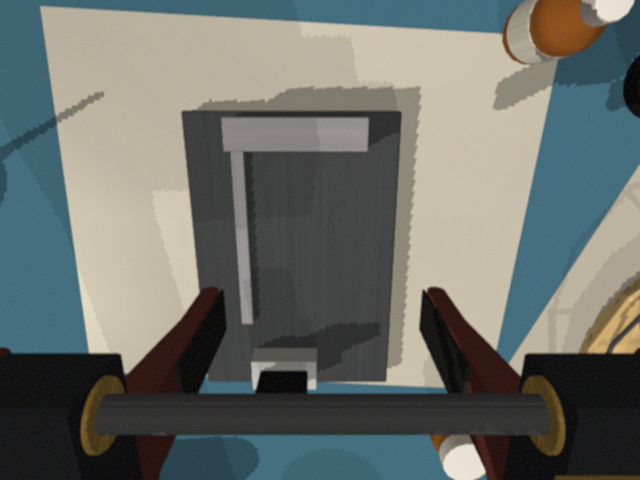

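View pics/wc2.png

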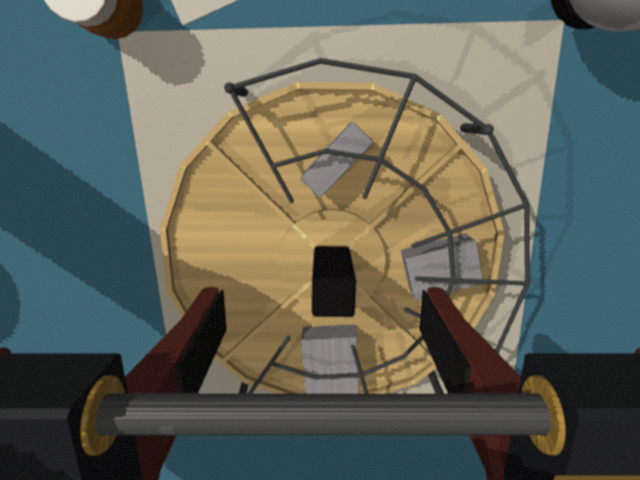

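Reading the views:
- **wp1:** plate corners (211,72), (436,73), (414,356), (233,356), with the bar face's top edge at row 347 and its foot at row 333.
- **wp2:** plate corners (183,111), (401,112), (386,380), (209,379).
- **wc1:** cage opening ends (160,134)→(253,217) and (517,216)→(402,249).
- **wc2:** the +120° wire runs (233,88)→(291,200).

Next I'll fit the poses.

Run:
```python
from lib import *
from scipy.optimize import minimize
p1,p2,c1,c2=[load(n) for n in("wp1","wp2","wc1","wc2")]
top=r.snapshot("top"); top["frame"]=cv2.imread("pics/top0.png")[:,:,::-1]
pc=[[-.13,-.09,.02],[-.13,.09,.02],[.13,.09,.02],[.13,-.09,.02]]
o1=(p1,np.array([[211,72],[436,73],[414,356],[233,356],[257,347],[378,347],[371,162],[384,162]]),np.array(pc+[[.1,-.06,.05],[.1,.05,.05],[-.06,.04,.026],[-.06,.05,.026]]))
o2=(p2,np.array([[209,379],[183,111],[401,112],[386,380],[222,151],[369,151],[252,324],[241,324]]),np.array([pc[1],pc[2],pc[3],pc[0],[.1,.05,.05],[.1,-.06,.05],[-.06,.04,.026],[-.06,.05,.026]]))
for o in([o1],[o2],[o1,o2]):
    T,e=fit(o,[.55,.23,.25,0]); print("plate",T.round(4),np.degrees(T[2]).round(2),np.abs(e).max().round(1))
print("corner",w(T,[[.1,.04,.02]]))
def pol(r_,a,z): a=np.radians(a); return [r_*np.cos(a),r_*np.sin(a),z]
oc=[(c1,np.array([[160,134],[253,217],[517,216],[402,249]]),np.array([pol(.165,-120,.055),pol(.07,-120,.055),pol(.165,120,.055),pol(.07,120,.055)])),
    (c2,np.array([[233,88],[291,200]]),np.array([pol(.165,120,.055),pol(.07,120,.055)]))]
C,e=fit(oc,[.538,-.208,-.1,0]); print("carousel",C.round(4),np.degrees(C[2]),e.round(1))
# knob silhouette
masks=[]
for s,c in((c1,(320,280)),(c2,(333,280)),(top,(409,265))):
    m=(s["frame"].max(2)<48).astype(np.uint8); n,l,st,ce=cv2.connectedComponentsWithStats(m,connectivity=4)
    m=(l==l[c[1],c[0]]) ; print("mask",m.sum(),l[c[1],c[0]]); masks.append((s,m))
k=.016; K=np.array([[x,y,z] for x in(-k,k) for y in(-k,k) for z in(.030,.1)])
def cost(T):
    t=0
    for s,m in masks:
        h=cv2.convexHull(proj(s,w(T,K)).astype(np.float32)); I=np.zeros((960,1280),np.uint8)
        cv2.fillConvexPoly(I,np.round((h*2+.5)*16).astype(np.int32),255,shift=4)
        I=cv2.resize(I,(640,480),interpolation=cv2.INTER_AREA)/255.; t+=np.abs(I-m).sum()/m.sum()
    return t
best=min((minimize(cost,[C[0],C[1],a],method="Nelder-Mead",options=dict(initial_simplex=np.array([C[0],C[1],a])+np.array([[0,0,0],[.004,0,0],[0,.004,0],[0,0,.1]]))) for a in np.radians([-45,-22,0,22])),key=lambda q:q.fun)
print("knob",best.x.round(4),np.degrees(best.x[2]),best.fun)
# jaw tab top corners
for s,uv in((p1,[[305,93],[373,93],[373,115],[305,115]]),): 
    q=back(s,uv,.09).mean(0); c,sn=np.cos(T[2]),np.sin(T[2]); d=q[:2]-T[:2]; print("tab in plate",c*d[0]+sn*d[1],-sn*d[0]+c*d[1])
print("jar",back(c1,[[610,98]],.04), r.sense()["tcp_pos"],r.sense()["orientation"])
```

```text
plate [ 0.5538  0.2347  0.2542 -0.0033] 14.56 1.1
plate [ 0.5525  0.2335  0.2526 -0.0038] 14.47 2.2
plate [ 0.5532  0.2342  0.254  -0.0024] 14.56 3.1
corner [[0.63997162 0.29800739 0.01755894]]
carousel [ 0.5424 -0.2134 -0.2238 -0.0049] -12.822456356360851 [-3.1 -0.7  1.3  0.2 -0.9 -0.1 -1.7  0.2 -1.9 -3.9  2.4 -0.6]
mask 2777 32
mask 2759 54
mask 327 47
knob [ 0.5407 -0.2125 -0.1451] -8.314721376706357 0.490038842914185
tab in plate -0.10376213453563796 0.009927740676357523
jar [[0.40460091 0.00670304 0.04      ]] [ 0.53995547 -0.1700579   0.38001724] [1.79997639e+02 1.74286200e-03 8.00220838e+01]
```

```bash
cat >> lib.py <<'E'
from scipy.optimize import minimize
PL=np.array([.5532,.2342,np.radians(14.56)]); HUB=np.array([.5407,-.2125]); CY=-12.8
OPEN=HUB-.1*np.array([np.cos(np.radians(CY)),np.sin(np.radians(CY))])
def box(wx,z0=.02,zh=.025): return np.array([[x,y,z0+z] for x in(-wx/2,wx/2) for y in(-.03,.03) for z in(0,zh)])
def silfit(views,M,T0s,c0,rad):
    """views: snaps; blocks: low-saturation pixels near world c0 (within rad m)"""
    ms=[]
    for s in views:
        hsv=cv2.cvtColor(s["frame"],cv2.COLOR_RGB2HSV); u=proj(s,[[c0[0],c0[1],.03]])[0]
        m=((hsv[...,1]<70)&(hsv[...,2]>70)).astype(np.uint8)
        yy,xx=np.mgrid[:480,:640]; pr=rad*s["fx"]/.32; m[np.hypot(xx-u[0],yy-u[1])>pr]=0
        m=cv2.morphologyEx(m,cv2.MORPH_OPEN,np.ones((5,5)))
        n,l,st,ce=cv2.connectedComponentsWithStats(m)
        i=1+np.argmax(st[1:,4]); ms.append((s,l==i)); c=back(s,ce[i][None],.035)[0]
    def cost(T):
        t=0
        for s,m in ms:
            h=cv2.convexHull(proj(s,w(T,M)).astype(np.float32)); I=np.zeros((960,1280),np.uint8)
            cv2.fillConvexPoly(I,np.round((h*2+.5)*16).astype(np.int32),255,shift=4)
            t+=np.abs(cv2.resize(I,(640,480),interpolation=cv2.INTER_AREA)/255.-m).sum()/m.sum()
        return t/len(ms)
    best=None
    for a in T0s:
        x0=np.array([c[0],c[1],a]); q=minimize(cost,x0,method="Nelder-Mead",options=dict(initial_simplex=x0+np.array([[0,0,0],[.006,0,0],[0,.006,0],[0,0,.15]])))
        if best is None or q.fun<best.fun: best=q
    zs=[cost(np.r_[best.x,d]) for d in(-.006,-.003,0,.003,.006)]
    return best.x,best.fun,[mm.sum() for _,mm in ms],np.round(zs,3)
def log(t=""):
    s=r.sense(); print(t,"clk",round(s["clock"],1),"F",np.round(s["contact_force"],1),"open",round(s["opening"],4),"tcp",np.round(s["tcp_pos"],4))
def turn(yaw0,d):
    p=[*HUB,.34]; r.reach(p,[180,0,yaw0]); r.let_go()
    r.servo_line([*HUB,.248],speed=.15); log("at knob"); r.grab(25); log("gripped")
    n=int(abs(d)//15)+1
    for i in range(1,n+1): r.reach([*HUB,.248],[180,0,yaw0+d*i/n])
    log("turned"); r.let_go(); r.servo_line(p,speed=.2)
def look(n,wx):
    r.reach([.50,-.21,.38],[180,0,170]); a=shot("wrist",n+"1")
    r.reach([.53,-.25,.38],[180,0,170]); b=shot("wrist",n+"2")
    f=lambda v:silfit(v,box(wx),np.radians([0,45,90,135]),OPEN,.085)
    for v in([a],[b],[a,b]): o=f(v); print(np.round(o[0],4),np.degrees(o[0][2]).round(1),o[1:])
    return o[0]
E
python3 - <<'E'
from lib import *
turn(81.7,-94.5); look("la",.05); log()
E
```

```text
at knob clk 10.8 F [ 0.3 -0.1 -0.2] open 0.0877 tcp [ 0.541  -0.2125  0.2492]
gripped clk 11.7 F [-2.   0.1  0.6] open 0.0321 tcp [ 0.5405 -0.2125  0.2479]
turned clk 14.0 F [-0.8  4.9  0.9] open 0.0318 tcp [ 0.5406 -0.2123  0.248 ]
[ 0.4475 -0.1928  1.429 ] 81.9 (np.float64(0.02518639076183833), [np.int64(5060)], array([0.027, 0.017, 0.025, 0.045, 0.066]))
[ 0.4474 -0.1926  1.4219] 81.5 (np.float64(0.02824596597164529), [np.int64(5806)], array([0.05 , 0.03 , 0.028, 0.05 , 0.071]))
[ 0.4475 -0.1924  1.4278] 81.8 (np.float64(0.02787572199668161), [np.int64(5060), np.int64(5806)], array([0.032, 0.021, 0.028, 0.048, 0.069]))
 clk 18.7 F [-0.8 -0.2 -0.3] open 0.0876 tcp [ 0.5301 -0.2502  0.3795]
```

View pics/la1.png

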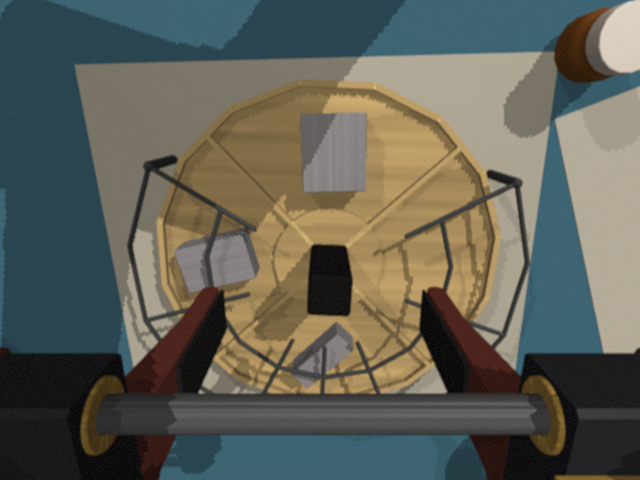

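The view shows block a centred in the opening at (334,152), and the fit's height agrees to 2–3 mm. I'll pick it by its ends and place it.

```bash
cat >> lib.py <<'E'
COR=w(PL,[[.1,.04,.02]])[0]; YAW=194.56
ex=np.array([np.cos(PL[2]),np.sin(PL[2]),0]); ey=np.array([-ex[1],ex[0],0])
def force(n=3):
    F=[]
    for _ in range(n): r.wait(.04); F.append(r.sense()["contact_force"])
    return np.mean(F,0)
def push(p,d,step,maxd,thr,tag):
    """advance commanded p along unit d until resistance rises thr N above the free level; returns commanded p, travel"""
    F0=None; k=0; tr=[]
    while k*step<maxd:
        k+=1; r.servo_line(list(p+d*step*k),speed=.02); f=-(force()@d); tr.append(round(float(f),1))
        if k==1: F0=f
        F0=min(F0,f)
        if f-F0>thr: break
    s=r.sense(); print(tag,"travel",round(k*step*1000,1),"hit" if f-F0>thr else "NO HIT","f",tr[-8:])
    return p+d*step*k
def pick(T,off=0):
    """T: block x,y,yaw; grip by its ends; off: shift of hand along block x (m)"""
    yw=(np.degrees(T[2])+180)%180  # tool y along block y -> yaw = block yaw (mod 180)
    yw=min((yw,yw-180,yw+180),key=lambda a:abs(np.degrees(np.arctan2(T[1],T[0]))+90-a))
    p=np.array([T[0]+off*np.cos(T[2]),T[1]+off*np.sin(T[2]),.30])
    r.reach(list(p),[180,0,yw]); r.let_go(); r.servo_line([*p[:2],.211],speed=.12); log("down"); r.grab(40); log("grip")
    r.servo_line([*p[:2],.34],speed=.12); log("up"); return yw
def place(x0,wx,gap=.018,hx=0,dz=.0):
    """x0: distance of the previous face from the bar; hx: hand centre offset from block centre along plate x"""
    c=COR+ex*(-(x0+wx/2)-.005+hx)+ey*(-.03-gap); c[2]=.34
    r.reach(list(c),[180,0,YAW]); r.wait(.3); log("over")
    c[2]=.2155; r.servo_line(list(c),speed=.12)
    c=push(c,np.array([0,0,-1.]),.0005,.009,4,"down")
    c=push(c,ex,.0005,.012,9,"x")
    c=push(c,ey,.001,gap+.008,10,"y")
    print("end TCP in corner frame", (r.sense()["tcp_pos"]-COR)@ex, (r.sense()["tcp_pos"]-COR)@ey)
    log("home"); return c
def release():
    r.let_go(); log("released"); p=r.sense()["tcp_pos"]; r.servo_line([p[0],p[1],.36],speed=.15)
E
python3 - <<'E'
from lib import *
T=np.array([.4475,-.1924,1.4278])
pick(T); place(0,.05)
E
```

```text
down clk 21.2 F [-0.3  0.2  0.5] open 0.088 tcp [ 0.4478 -0.1925  0.2118]
grip clk 21.8 F [-2.6 -0.5  2.9] open 0.0596 tcp [ 0.4474 -0.1924  0.2113]
up clk 23.0 F [ 0.5 -0.  -5.1] open 0.0597 tcp [ 0.4474 -0.1923  0.3388]
over clk 25.0 F [-0.6  0.2 -4.8] open 0.06 tcp [0.6231 0.2433 0.3403]
down travel 5.0 hit f [-5.3, -5.0, -4.7, -5.2, -5.1, -5.4, -2.6, 3.4]
x travel 7.0 hit f [5.5, 5.2, 5.0, 6.5, 8.5, 10.8, 12.2, 15.4]
y travel 5.0 hit f [3.7, 6.2, 8.9, 11.2, 13.8]
end TCP in corner frame -0.024223430089175938 -0.04641648169076822
home clk 37.1 F [-12.5 -16.8  11.2] open 0.0597 tcp [0.6282 0.247  0.2115]
```

```bash
cat >> lib.py <<'E'
def slide(c,maxd,thr=14,step=.001):
    """slide along +ey; stop when the force exceeds thr and the hand lags; commanded c"""
    tr=[]
    for k in range(int(maxd/step)):
        c=c+ey*step; r.servo_line(list(c),speed=.02); F=force(2); q=(r.sense()["tcp_pos"]-COR)@ey
        tr.append((round(q*1000,1),round(-F@ey,1),round(-F@ex,1),round(F[2],1)))
        if -F@ey>thr and len(tr)>3 and q-tr[-4][0]/1000<.0015: print("HOME"); break
    print(tr[::3][-10:],tr[-4:]); return c
E
python3 - <<'E'
from lib import *
p=r.sense()["tcp_pos"]; c=p.copy()
c=COR+ex*(-.0242+.0015)+ey*(-.0464+.0005); c[2]=.2125
r.servo_line(list(c),speed=.02); F=force(); print(F, -F@ex,-F@ey,(r.sense()["tcp_pos"]-COR)@ey)
c=slide(c,.024); log()
E
```

```text
[-10.47252551  -8.49542316   3.01647475] 12.271895365939775 5.589864873855402 -0.04721814578457686
HOME
[(np.float64(-46.9), np.float64(8.6), np.float64(13.1), np.float64(3.2)), (np.float64(-44.8), np.float64(10.5), np.float64(13.6), np.float64(3.7)), (np.float64(-41.8), np.float64(12.1), np.float64(12.5), np.float64(3.8)), (np.float64(-38.8), np.float64(12.0), np.float64(13.1), np.float64(4.2)), (np.float64(-35.8), np.float64(12.1), np.float64(12.6), np.float64(4.4)), (np.float64(-32.8), np.float64(11.9), np.float64(12.4), np.float64(4.1)), (np.float64(-29.8), np.float64(12.1), np.float64(14.0), np.float64(4.5)), (np.float64(-28.0), np.float64(16.5), np.float64(13.3), np.float64(5.4))] [(np.float64(-28.8), np.float64(11.7), np.float64(13.3), np.float64(3.5)), (np.float64(-28.3), np.float64(13.9), np.float64(13.5), np.float64(4.9)), (np.float64(-28.0), np.float64(16.5), np.float64(13.3), np.float64(5.4)), (np.float64(-27.7), np.float64(18.6), np.float64(13.3), np.float64(6.1))]
 clk 45.2 F [ -8.3 -21.1   5.8] open 0.0599 tcp [0.6238 0.2653 0.2116]
```

```bash
cat >> lib.py <<'E'
COR=COR+ex*.0006+ey*.0016
def relax(c,gain=.0003):
    for _ in range(5):
        F=force(2); Fh=np.array([F[0],F[1],0]); c=c+Fh*gain*.5; r.servo_line(list(c),speed=.02)
    print("relaxed",force().round(1)); return c
E
python3 - <<'E'
from lib import *
# last command
COR0=COR-ex*.0006-ey*.0016
p=r.sense()["tcp_pos"]; F=force(); c=p-np.array([F[0],F[1],0])*.00025; c[2]=.2125
relax(c); release(); turn(167.2-90-0,-90); T=look("lb",.04); log()
E
```

```text
relaxed [-0.2 -2.6 -6.2]
released clk 47.8 F [ 0.2 -0.2  0.5] open 0.0876 tcp [0.623  0.2628 0.2126]
at knob clk 51.7 F [0.8 0.7 1. ] open 0.0877 tcp [ 0.541  -0.2126  0.249 ]
gripped clk 52.6 F [-1.5 -0.1  0.8] open 0.0316 tcp [ 0.5405 -0.2125  0.2479]
turned clk 54.9 F [-3.7  3.8  0.9] open 0.0315 tcp [ 0.5408 -0.2124  0.248 ]
[ 0.399  -0.1564  0.0637] 3.7 (np.float64(1.0302096302884003), [np.int64(4630)], array([1.016, 1.024, 1.03 , 1.043, 1.055]))
[ 0.4627 -0.1961  1.6006] 91.7 (np.float64(0.040369922534181965), [np.int64(4427)], array([0.06 , 0.04 , 0.04 , 0.062, 0.083]))
[ 0.4628 -0.1961  1.5975] 91.5 (np.float64(0.9583407551236237), [np.int64(4630), np.int64(4427)], array([0.956, 0.953, 0.958, 0.977, 0.996]))
 clk 59.6 F [-0.4 -0.8 -0.5] open 0.0876 tcp [ 0.5301 -0.2502  0.3795]
```

```bash
sed -i 's/OPEN,.085)/OPEN,rad)/; s/def look(n,wx)/def look(n,wx,rad=.06)/' lib.py
python3 - <<'E'
from lib import *
a,b=load("lb1"),load("lb2")
for v in([a],[b],[a,b]):
    o=silfit(v,box(.04),np.radians([0,45,90,135]),OPEN,.06); print(np.round(o[0],4),np.degrees(o[0][2]).round(1),o[1:])
s=shot("top","t2")
cv2.imwrite("pics/m2.png",np.hstack([a["frame"][:300,120:520,::-1],cv2.resize(s["frame"][180:330,145:295,::-1],(300,300),interpolation=cv2.INTER_CUBIC)]))
E
```

```text
[ 0.4628 -0.1962  1.5948] 91.4 (np.float64(0.026319185902208983), [np.int64(3950)], array([0.035, 0.026, 0.026, 0.047, 0.067]))
[ 0.4627 -0.1961  1.6006] 91.7 (np.float64(0.040369922534181965), [np.int64(4427)], array([0.06 , 0.04 , 0.04 , 0.062, 0.083]))
[ 0.4627 -0.1961  1.5963] 91.5 (np.float64(0.03430304597069933), [np.int64(3950), np.int64(4427)], array([0.051, 0.035, 0.034, 0.055, 0.074]))
```

View pics/m2.png

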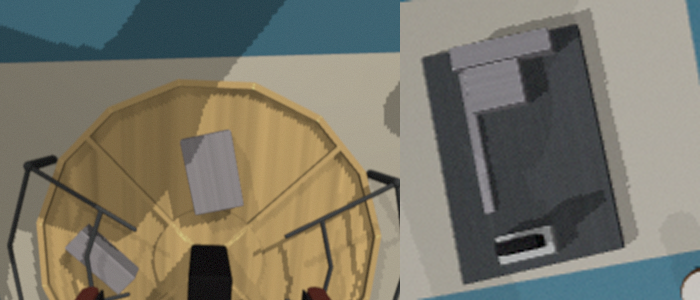

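The view shows block a home in the corner and block b upright in the opening at (212,172) of the crop; it is close to the knob, so I'll grip it shifted 4 mm outward.

```bash
python3 - <<'E'
s=open("lib.py").read()
s=s.replace('c=push(c,ex,.0005,.012,9,"x")\n    c=push(c,ey,.001,gap+.008,10,"y")','c[2]+=.0015; c=push(c,ex,.0005,.012,7,"x")\n    c=slide(c,gap+.010)')
s=s.replace("if -F@ey>thr and len","if -F@ey>thr and q>-.036 and len")
open("lib.py","w").write(s)
E
python3 - <<'E'
from lib import *
T=np.array([.4627,-.1961,1.5963]); T[:2]+=.004*np.array([-np.sin(T[2]),np.cos(T[2])])
pick(T); c=place(.05,.04)
E
```

```text
down clk 62.0 F [0.5 0.7 0.1] open 0.0875 tcp [ 0.459  -0.1963  0.2118]
grip clk 62.6 F [2.6 0.4 0.8] open 0.0595 tcp [ 0.459  -0.1962  0.2115]
up clk 63.8 F [ 0.8 -0.1 -4. ] open 0.0597 tcp [ 0.4586 -0.1961  0.3388]
over clk 65.7 F [ 0.5  0.5 -4.7] open 0.0597 tcp [0.5798 0.2337 0.3402]
down travel 4.5 hit f [-4.7, -4.2, -4.2, -4.6, -4.0, -4.4, -3.4, -0.3]
x travel 5.5 hit f [-0.0, 0.4, 0.1, -0.2, 0.5, 4.8, 6.2, 8.7]
HOME
[(np.float64(-47.4), np.float64(2.2), np.float64(8.1), np.float64(-0.5)), (np.float64(-44.8), np.float64(3.6), np.float64(6.9), np.float64(-3.4)), (np.float64(-41.9), np.float64(4.2), np.float64(7.4), np.float64(-2.8)), (np.float64(-38.9), np.float64(4.3), np.float64(7.3), np.float64(-2.7)), (np.float64(-35.9), np.float64(3.9), np.float64(7.0), np.float64(-2.7)), (np.float64(-32.9), np.float64(4.2), np.float64(7.0), np.float64(-3.4)), (np.float64(-30.5), np.float64(6.7), np.float64(7.1), np.float64(-2.8)), (np.float64(-29.5), np.float64(14.9), np.float64(7.5), np.float64(-1.2))] [(np.float64(-30.5), np.float64(6.7), np.float64(7.1), np.float64(-2.8)), (np.float64(-30.2), np.float64(9.5), np.float64(6.8), np.float64(-2.2)), (np.float64(-29.8), np.float64(11.9), np.float64(7.6), np.float64(-1.8)), (np.float64(-29.5), np.float64(14.9), np.float64(7.5), np.float64(-1.2))]
end TCP in corner frame -0.07004756161801817 -0.029511907536671128
home clk 81.7 F [ -3.3 -16.4  -1.1] open 0.0596 tcp [0.5797 0.2536 0.2118]
```

Run:
```python
from lib import *
p=r.sense()["tcp_pos"]; F=force(); c=p-np.array([F[0],F[1],0])*.00025; c[2]=.2115
relax(c); release(); turn(77.2,-90); T=look("ld",.022,.07); log()
s=shot("top","t3")
cv2.imwrite("pics/m3.png",np.hstack([load("ld1")["frame"][:300,120:520,::-1],cv2.resize(s["frame"][180:330,145:295,::-1],(300,300),interpolation=cv2.INTER_CUBIC)]))
```

```text
relaxed [ 1.2 -0.9 -3.9]
released clk 84.3 F [-0.5  1.1  0.3] open 0.0877 tcp [0.5793 0.2514 0.2115]
at knob clk 88.1 F [-0.4 -0.5  0.5] open 0.0882 tcp [ 0.541  -0.2126  0.249 ]
gripped clk 89.0 F [-1.3 -0.   0.4] open 0.0321 tcp [ 0.5405 -0.2125  0.2479]
turned clk 91.3 F [-4.3  2.1  1.2] open 0.032 tcp [ 0.5406 -0.2124  0.2479]
[ 0.4519 -0.1919  0.6114] 35.0 (np.float64(0.05121733456955462), [np.int64(2284)], array([0.061, 0.051, 0.051, 0.071, 0.094]))
[ 0.4521 -0.192   0.6003] 34.4 (np.float64(0.05789093282973118), [np.int64(2523)], array([0.069, 0.067, 0.058, 0.091, 0.114]))
[ 0.4522 -0.192   0.616 ] 35.3 (np.float64(0.05603460729537968), [np.int64(2284), np.int64(2523)], array([0.063, 0.058, 0.056, 0.083, 0.102]))
 clk 96.0 F [-0.7  0.6 -1.3] open 0.0875 tcp [ 0.5301 -0.2502  0.3796]
```

View pics/m3.png

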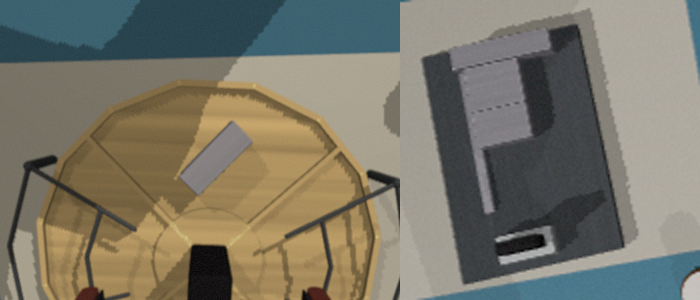

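Blocks a and b are side by side at the lip, and d lies in the opening at (215,158) of the crop.

Run:
```python
from lib import *
pick(np.array([.4521,-.192,.614]),off=.0025); c=place(.09,.022,hx=-.0025)
```

```text
down clk 99.2 F [ 0.2 -0.6  0.7] open 0.0878 tcp [ 0.4544 -0.1907  0.2119]
grip clk 99.8 F [-1.7 -0.   2. ] open 0.0596 tcp [ 0.4542 -0.1906  0.2113]
up clk 101.0 F [ 0.4 -0.2 -1.5] open 0.0596 tcp [ 0.454  -0.1905  0.3389]
over clk 103.0 F [ 0.4 -0.5 -2.4] open 0.0598 tcp [0.5473 0.2255 0.3401]
down travel 5.0 hit f [-2.4, -2.9, -2.4, -2.7, -2.1, -3.0, 0.6, 5.7]
x travel 4.5 hit f [0.4, -0.0, -0.1, -0.1, 1.1, 4.0, 6.9, 9.1]
HOME
[(np.float64(-47.4), np.float64(2.5), np.float64(8.0), np.float64(0.8)), (np.float64(-45.2), np.float64(5.8), np.float64(7.6), np.float64(0.7)), (np.float64(-42.2), np.float64(5.5), np.float64(7.8), np.float64(0.6)), (np.float64(-39.2), np.float64(5.2), np.float64(7.5), np.float64(0.7)), (np.float64(-36.2), np.float64(5.6), np.float64(7.7), np.float64(0.5)), (np.float64(-33.2), np.float64(5.3), np.float64(7.6), np.float64(0.1)), (np.float64(-30.4), np.float64(7.1), np.float64(7.7), np.float64(0.8)), (np.float64(-29.4), np.float64(14.8), np.float64(9.0), np.float64(2.0))] [(np.float64(-30.4), np.float64(7.1), np.float64(7.7), np.float64(0.8)), (np.float64(-30.1), np.float64(9.3), np.float64(8.4), np.float64(1.1)), (np.float64(-29.8), np.float64(12.2), np.float64(8.3), np.float64(1.5)), (np.float64(-29.4), np.float64(14.8), np.float64(9.0), np.float64(2.0))]
end TCP in corner frame -0.10460348422466742 -0.029418765226529493
home clk 118.7 F [ -5.6 -16.7   2.2] open 0.0597 tcp [0.5463 0.245  0.2116]
```

Run:
```python
from lib import *
p=r.sense()["tcp_pos"]; F=force(); c=p-np.array([F[0],F[1],0])*.00025; c[2]=.2115
relax(c); release()
s=shot("top","t4")
c=COR+ex*(-.204)+ey*(-.03); c[2]=.36
r.reach(list(c),[180,0,104.56]); c[2]=.238; r.servo_line(list(c),speed=.12); log("tab")
r.grab(30); log("grip"); c[:2]=r.sense()["tcp_pos"][:2]
x=(r.sense()["tcp_pos"]-COR)@ex; print("x",x)
c=c+ex*(-.137-x); r.servo_line(list(c),speed=.04); log("near")
c=push(c,ex,.001,.022,13,"jaw"); print("x",(r.sense()["tcp_pos"]-COR)@ex,(r.sense()["tcp_pos"]-COR)@ey); log()
```

```text
relaxed [ 0.8 -0.5 -3. ]
released clk 121.2 F [-0.2 -0.2 -0.3] open 0.0881 tcp [0.5459 0.2427 0.2115]
tab clk 125.0 F [-0.3 -0.5  0.3] open 0.0877 tcp [0.4505 0.2196 0.239 ]
grip clk 126.2 F [-0.8 -0.3  0.5] open 0.0136 tcp [0.4501 0.2194 0.238 ]
x -0.20408050177570322
near clk 128.0 F [-0.1 -1.1 -0.9] open 0.014 tcp [0.5151 0.2362 0.238 ]
jaw travel 12.0 hit f [1.5, 0.9, 1.1, 1.5, 3.4, 8.6, 13.4, 18.5]
x -0.12693757939817063 -0.02993758214545413
 clk 132.5 F [-17.4 -10.3   6.9] open 0.0141 tcp [0.5248 0.2389 0.238 ]
```

Contact came at −126.9 mm, against −127 expected. I'll ease off, release, and check with two wrist views.

Run:
```python
from lib import *
c=COR+ex*(-.125)+ey*(-.03); c[2]=.238
for k in(-.1255,-.126): 
    c=COR+ex*k+ey*(-.03); c[2]=.238; r.servo_line(list(c),speed=.01); print(force().round(1))
r.let_go(); r.servo_line([c[0],c[1],.38],speed=.15); log("rel")
r.reach([.56,.235,.36],[180,0,194.5]); a=shot("wrist","f1")
r.reach([.66,.23,.36],[180,0,14.5]); b=shot("wrist","f2")
k=lambda s:cv2.resize(s["frame"][60:360,200:450,::-1],None,fx=1.6,fy=1.6,interpolation=cv2.INTER_CUBIC)
cv2.imwrite("pics/f.png",np.hstack([k(a),k(b)]))
```

```text
[-14.6  -9.1   6.5]
[-12.   -8.8   5.7]
rel clk 135.5 F [ 0.2 -0.1 -0.4] open 0.088 tcp [0.5257 0.239  0.3786]
```

View pics/f.png

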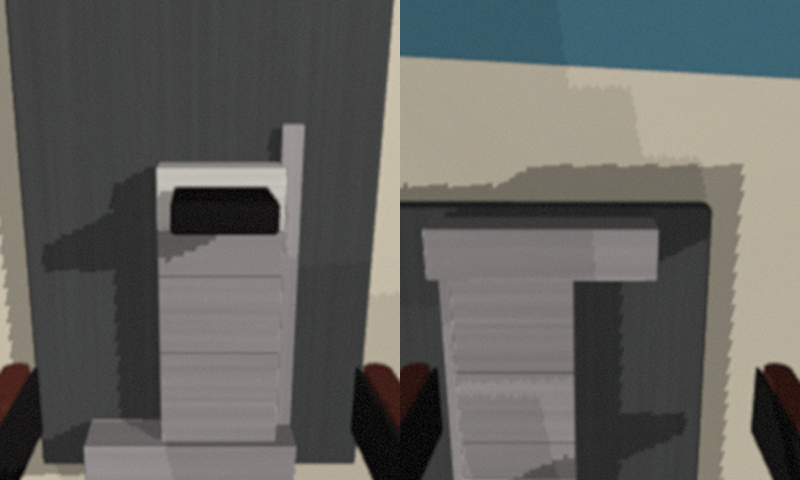

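The left crop shows the bar, the three blocks and the jaw in close contact from row 440 to row 235. Their ends are in line at the lip (column ~282), with no gaps in either view.

Run:
```python
from station import r
print(r.sense()["clock"], r.hand_in())
```

```text
the job is handed in; nothing more can be done
139.65 None
```

I set the three blocks that were out (a, b and d; c was absent) in order, tight against the bar and each other with their ends on the lip, closed the jaw on the last one, and handed in at 139.7 s; no verdict came back, and the last pictures showed no gaps.

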